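# Bring a desk power strip live in the right order

## Robot

A 6-joint arm with a two-finger parallel gripper is mounted at the origin on the work surface. World frame = base frame: x ahead of the robot, y to its left, z up, the work surface at z = 0. Lengths are in m, angles in degrees, forces in N, time in s.
With the tool pointing down it reaches from about 0.4 to 0.825 m from the base axis. Payload 7 kg.
Tool frame: the origin (TCP) lies on the centre line of the jaws, within the pads' length; the fingertips stand r.nose_length ahead of it and the grasp point (between the pads) lies 2 mm behind it (r.nose_length is the distance from the TCP to the fingertips, in m); z points along the fingers, y is the direction in which the jaws open and shut (so a half turn about z gives the same grasp; the last joint's range is limited). The gripper opens to 88 mm and grips with 3 to 60 N. Pads are 19 mm wide; open, the fingers measure 130 mm over their backs; the gripper's body (78 mm by 193 mm) begins 47 mm behind the grasp point.
Start: joints at [-57.233, 20.546, 0.682, 0, -70.136, -16.507], TCP at [0.189, -0.648, 0.244] pointing down, gripper open.
Joint ranges: [-176.03, 176.03], [-82.01, 121.73], [-58.28, 71.71], [-173.87, 95.51], [-174.79, -0.11], [-173.66, 173.66]. Speed limits (degrees/s): [136.94, 136.94, 172.46, 180, 180, 180].

## Interface

Orientations are given as [roll, pitch, yaw] about the fixed x, y, z axes, in that order (R = Rz(yaw) Ry(pitch) Rx(roll)).
In Python, from plant import r gives the robot as it stands.
- The arm moves only by the tool apply_moves, never from a script. Its argument "targets" is a list of rows, each a list of 3 entries, a list of its own where there are three numbers: the shift along the tool's x, y, z scaled (see below), then the turn, a rotation vector about the tool's x, y, z scaled (see below), then the finger opening in mm, from 0 to 87.6. A call has 1 to 5 rows; each row shifts and turns the pose as measured when the row begins, along the tool's axes as they then stand; what a row does not reach is not made up. The controller multiplies each number of a shift by 0.04 m and each number of a turn by 8 degrees. A row lasts 1/10 s, in which the tool goes at most 50 mm and 8.59 degrees, less where a joint would pass 70% of its speed; a pose out of reach is approached as far as the arm can. A call with a number of a shift or a turn outside -1 to 1 is refused whole. A call with a gripper value outside its range is refused whole. The fingers move at their own pace and stop on an object; "squeeze" is the grip in N (left out, the last holds). Time passes only in rows, so rows that do not move let the fingers close. It gives the time, the measured TCP pose, the force and the opening at its end, in the units of the state.
- r.get_state(): the state, without advancing time (a new reading comes with each control period).
- r.capture(name): name is "side" or "top"; returns a dict with "img" (400x640x3 uint8, blue, green, red), "z_map" (400x640 float32, m along the optical axis (not along the pixel's ray), 0 where there is no reading), "fx", "fy", "cx", "cy" (pixels), "k1" (the pictures are not rectified: a ray, as slopes to the right and down, at radius r is drawn at 1 + k1 r^2 times it, then the intrinsics apply), "camera_from_world" (4x4, takes a point from world to camera coordinates). Camera axes: x right, y up, looking along -z (the intrinsics and any distortion apply to the point x, -y, -z); pixel columns grow to the right and rows downward; lengths in m; the calibration is good to about 2 mm. A picture is of the moment at which its call begins.
- r.close_job(): hands the job in, once; it reports no verdict.
The state is a dict: "time_s": time; "joints": joint angles; "qd": joint speeds; "joint_torque": joint torques, N m; "tcp_pos": TCP position; "eef_rot": TCP orientation; "contact_force": force on the tool from outside, world axes, zero at the start; "moment": the same for the moment, N m; "gripper_width": finger opening in m.
Only numpy, scipy, OpenCV 4.12 (cv2) and the standard library are available. Lean on these libraries where they do the work, as an engineer would, in place of code of your own. Each camera call takes 0.05 s, during which the arm holds its last target.

## Task

Get the desk power strip ready for the next tasting class: with closed fingers press its main switch on first, then press on the switches of the two sockets that have chargers plugged in, in either order. Leave the switches of the empty sockets off. The chargers must stay plugged in as they are, and the glasses, flask, vials and phone must stay where they stand.

Things in the scene. Friction and masses are not known exactly. Their poses are not given: they have to be found in the camera images.
- strip: White desk power strip screwed to the table, 340 x 104 mm, 42 mm high. Origin: middle of its four-socket part, on the table. y runs along it, towards the main-switch block and mains lead; x across it, from the rockers' side (the robot's) to the sockets' side; z up. Four 60 mm modules in changing order each have a round socket and, 53 mm to its -x side, its own black rocker.
- switch_main (a point): Valley (middle) of the main rocker, the larger one, on the block at the strip's +y end; 45 mm above the table; axes as the strip's. A V of two wings, each 18 mm long (x), 28 wide (y). Off: -x wing up, its end 7 mm above here; +x wing level. Press the -x wing's end, 15 to 21 mm from here, down to this height, clear of the +x wing, which rises: it snaps over and stays on. 5 N. Frame 1 mm lower.
- switch_a (a point): Valley of the rocker of the socket that holds the LARGE charger; 45 mm above the table, axes as the strip's. Built and worked like the main rocker (press the raised -x wing's end down to switch on), but smaller: wings 15 mm long, 20 wide, raised end 6 mm above here when off; press 12 to 18 mm from here, about 4 N. The strip's edge is 24 mm from here towards -x; nothing there stands higher.
- switch_b (a point): The same, for the socket that holds the SMALL charger.
- switch_c (a point): The same, for one of the two empty sockets (to stay off).
- switch_d (a point): The same, for the other empty socket (to stay off).
- rocker_main (a joint): Main rocker: 0 = off, 0.42 rad = on (its -x wing pressed level); springs away from the middle, 0.21.
- rocker_a (a joint): Rocker of the large charger's socket: 0 off, 0.42 on.
- rocker_b (a joint): Rocker of the small charger's socket: 0 off, 0.42 on.
- rocker_c (a joint): Rocker of an empty socket: 0 off, 0.42 on.
- rocker_d (a joint): Rocker of the other empty socket: 0 off, 0.42 on.
- charger_large_mid (a point): Centre of the large black plug-in charger's block, 52 (x) x 48 (y) x 42 mm (top 84 mm above the table), sitting in its socket by a round plug 12 mm deep, held only by that.
- charger_small_mid (a point): Centre of the small white plug-in charger's block, 42 x 40 x 28 mm (top 70 mm above the table), likewise in its socket.
- glass_clear: Clear tasting glass, 65 mm across, 155 mm high; origin under its foot. Stands behind the strip (+x side), about 140 mm from its centre line, as do the next two.
- glass_clear2: Another clear tasting glass, the same.
- glass_black: Black tasting glass, the same size.
- flask: White drinking flask, 66 mm across, 214 mm high, beyond the strip's -y end; origin under its base.
- vial_1: Small amber aroma vial with a black cap, 24 mm across, 58 mm high, on the robot's side of the strip; origin under its base.
- vial_2: A second such vial beside it.
- phone: Phone lying flat, 150 x 72 x 9 mm, on the robot's side of the strip; origin at the middle of its underside.
There are look-alikes about, which are no part of the job. What is shaped like the glass_clear but blue or pink is not meant. Of the things that look like the glass_black, the larger one is meant.

How it is judged:
By the outcome, as a careful person would: the job done as asked, in the order asked, and still so for the second after the job is handed in, with the robot touching nothing.
It also fails if it takes over 48 s, if anything falls off the work surface, if the arm or the gripper's body presses on something with over 40 N, if the wrist force passes 120 N, or if a joint passes its speed limit or range.

## Working session

There is one attempt and no reset: what is moved stays moved. The work goes in short steps, Python scripts to look and compute and a tool call to move; the robot and the scene stay as the last step left them, time stands still between calls to the robot, and variables do not carry over. Pictures are saved under pics/ and viewed, and the job is handed in when it is done.

Besides the shell and the picture viewer there is one more tool, called after "Request:" by a JSON object that holds its "api" and its "payload", one argument or row to a line. apply_moves: Moves the arm, as the interface text tells. Its arguments: {"type":"object","properties":{"targets":{"type":"array","items":{"type":"array"}},"squeeze":{"type":"number"}},"required":["targets"]}

```bash
ls; mkdir -p pics
python3 - <<'E'
from plant import r
import cv2,numpy as np,pickle
print(r.get_state(), r.nose_length)
for n in("side","top"):
    c=r.capture(n); pickle.dump(c,open(n+'.pkl','wb'))
    cv2.imwrite(f'pics/{n}1.png',c['img'])
    print(n,c['fx'],c['fy'],c['cx'],c['cy'],c['k1'],c['camera_from_world'])
E
```

```text
pics
{'time_s': 0.0, 'joints': array([-5.72311285e+01,  2.05916092e+01,  6.34370364e-01, -2.31005697e-02,
       -7.01343548e+01, -1.65072996e+01]), 'qd': array([ 0.02045907, -0.09603715, -0.09946001, -0.02939167,  0.00760291,
       -0.09982371]), 'joint_torque': array([-1.33384838e-04, -5.82720816e+01,  2.93060714e+01,  6.99717432e+00,
        6.96364456e-03, -1.15057460e-04]), 'tcp_pos': array([ 0.18888788, -0.6475576 ,  0.24261584]), 'eef_rot': array([ 1.79906011e+02, -5.20721688e-03, -1.63746291e+02]), 'contact_force': array([ 0.23503562, -0.28709457, -0.46406081]), 'moment': array([ 0.04276265, -0.01574217, -0.03562167]), 'gripper_width': 0.0880628458883877} 0.017
side 476.1946994170004 476.1946994170004 314.19627198866897 199.0409840371809 -0.014460351162632976 [[-0.99404713 -0.10696734 -0.02069512  0.59540612]
 [ 0.04561976 -0.58114385  0.81252117 -0.06978508]
 [-0.09894007  0.80674024  0.5825642  -1.1643102 ]
 [ 0.          0.          0.          1.        ]]
top 406.01380934609807 406.01380934609807 320.28241906896807 210.33330626611044 -0.02359631601427653 [[ 1.95776894e-02 -9.99253068e-01  3.33169734e-02 -4.20190401e-04]
 [ 9.90997749e-01  2.38085577e-02  1.31744505e-01 -6.17359083e-01]
 [-1.32439329e-01  3.04377926e-02  9.90723657e-01 -9.84409338e-01]
 [ 0.00000000e+00  0.00000000e+00  0.00000000e+00  1.00000000e+00]]
```

View pics/side1.png

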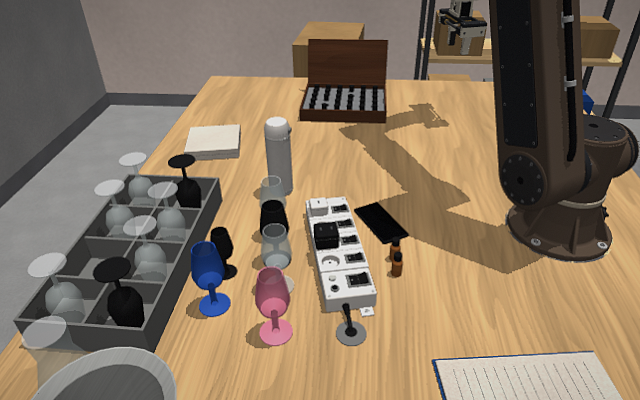

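View pics/top1.png

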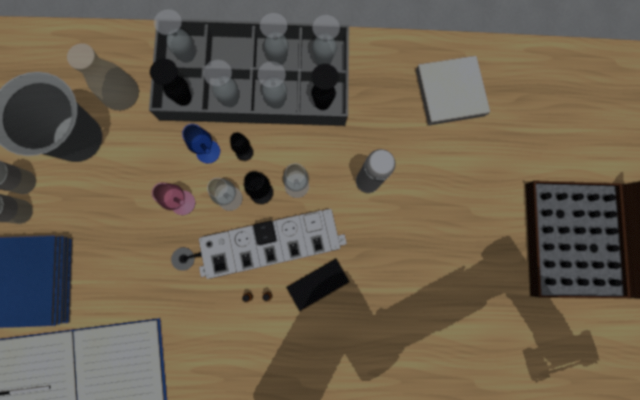

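The strip lies at about (200–345, 210–275) in the top view. The main block is on its left (+y) side and the robot is below the image. I'll zoom in next.

Run:
```python
import cv2,pickle
t=pickle.load(open('top.pkl','rb'))['img'];s=pickle.load(open('side.pkl','rb'))['img']
a=cv2.resize(t[190:300,160:360],None,fx=4,fy=4,interpolation=cv2.INTER_CUBIC); a=cv2.convertScaleAbs(a,alpha=1.6)
cv2.imwrite('pics/topz.png',a)
b=cv2.resize(s[180:330,250:420],None,fx=4,fy=4,interpolation=cv2.INTER_CUBIC); cv2.imwrite('pics/sidez.png',b)
```

```text
(no output)
```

View pics/topz.png

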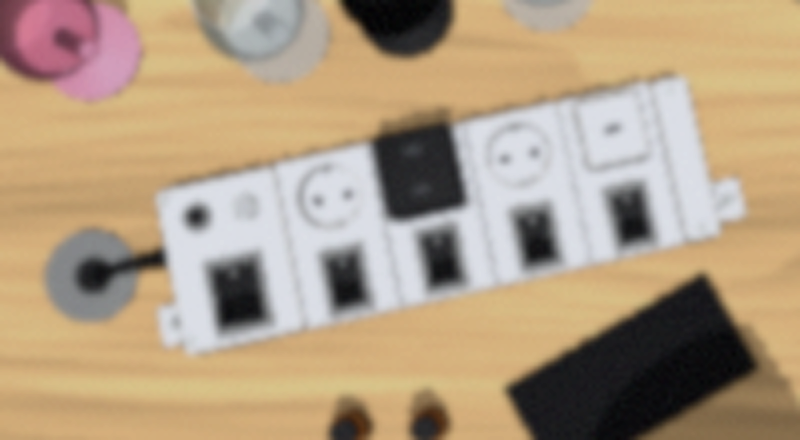

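View pics/sidez.png

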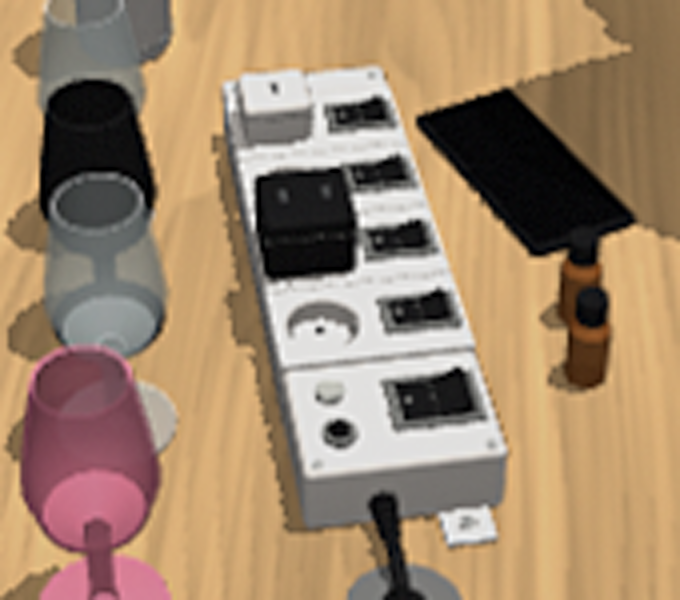

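```bash
cat > h.py <<'E'
import numpy as np,cv2,pickle
def ray(c,u,v):
    p=cv2.undistortPoints(np.array([[[u,v]]],float),np.array([[c['fx'],0,c['cx']],[0,c['fy'],c['cy']],[0,0,1]]),np.array([c['k1'],0,0,0,0.]))[0,0]
    T=np.linalg.inv(c['camera_from_world']); d=T[:3,:3]@np.array([p[0],-p[1],-1.]); return T[:3,3],d
def at(c,u,v,z):
    o,d=ray(c,u,v); return o+d*(z-o[2])/d[2]
def proj(c,P):
    P=np.atleast_2d(P); q=(c['camera_from_world']@np.c_[P,np.ones(len(P))].T)[:3].T
    x=q[:,0]/-q[:,2]; y=-q[:,1]/-q[:,2]; f=1+c['k1']*(x*x+y*y)
    return np.c_[c['fx']*x*f+c['cx'],c['fy']*y*f+c['cy']]
top=lambda:pickle.load(open('top.pkl','rb'))
side=lambda:pickle.load(open('side.pkl','rb'))
E
python3 - <<'E'
from h import *
t=top();s=side()
Z=lambda c,p,o:[at(c,o[0]+(x+.5)/4-.5,o[1]+(y+.5)/4-.5,z) for x,y,z in p]
# TL,TR,BR,BL
ct=np.array(Z(t,[(158,190,.042),(683,75,.042),(718,237,.042),(190,353,.042)],(160,190)))
cs=np.array(Z(s,[(303,483,.042),(226,82,.042),(380,68,.042),(505,452,.042)],(250,180)))
rt=np.array(Z(t,[(239,291,.045),(346,278,.045),(442,256,.045),(536,236,.045),(632,214,.045)],(160,190)))
rs=np.array(Z(s,[(435,397,.045),(421,310,.045),(399,239,.045),(380,172,.045),(360,112,.045)],(250,180)))
for n,a in(('ct',ct),('cs',cs),('rt',rt),('rs',rs)):
    print(n,a[:,:2].round(4).tolist(), np.linalg.norm(np.diff(a[:,:2],axis=0),axis=1).round(4))
# depth check of strip top
cw=np.linalg.inv(t['camera_from_world'])
for (x,y) in [(395,285),(290,200),(485,235)]:
    u,v=160+x/4,190+y/4; z=t['z_map'][int(round(v)),int(round(u))]; o,d=ray(t,u,v); print((o+d*z).round(4))
for (x,y) in [(430,430),(350,270)]:
    u,v=250+x/4,180+y/4; z=s['z_map'][int(round(v)),int(round(u))]; o,d=ray(s,u,v); print((o+d*z).round(4))
E
```

```text
ct [[0.5428, 0.3125], [0.6227, -0.0123], [0.5212, -0.0359], [0.4434, 0.2873]] [0.3345 0.1042 0.3324]
cs [[0.5413, 0.3229], [0.6195, -0.008], [0.5232, -0.0309], [0.443, 0.2938]] [0.3401 0.099  0.3345]
rt [[0.4817, 0.2586], [0.4911, 0.1935], [0.5058, 0.135], [0.5193, 0.0774], [0.5342, 0.0182]] [0.0658 0.0603 0.0592 0.0611]
rs [[0.4789, 0.2617], [0.4885, 0.1969], [0.5031, 0.1391], [0.5172, 0.0793], [0.5327, 0.0211]] [0.0655 0.0596 0.0614 0.0603]
[0.4865 0.1632 0.0375]
[0.5377 0.2301 0.0393]
[0.5185 0.1081 0.0426]
[0.4799 0.2852 0.0443]
[0.5282 0.1654 0.0419]
```

Run:
```python
from h import *
from scipy.optimize import least_squares
t=top();s=side()
ct=np.array([[0.5428, 0.3125], [0.6227, -0.0123], [0.5212, -0.0359], [0.4434, 0.2873]])
cs=np.array([[0.5413, 0.3229], [0.6195, -0.008], [0.5232, -0.0309], [0.443, 0.2938]])
rt=np.array([[0.4817, 0.2586], [0.4911, 0.1935], [0.5058, 0.135], [0.5193, 0.0774], [0.5342, 0.0182]])
rs=np.array([[0.4789, 0.2617], [0.4885, 0.1969], [0.5031, 0.1391], [0.5172, 0.0793], [0.5327, 0.0211]])
def M(a):return np.array([[np.cos(a),-np.sin(a)],[np.sin(a),np.cos(a)]])
loc=np.array([[-.028,90e-3],[-.028,.03],[-.028,-.03],[-.028,-.09]])
for n,R in(('t',rt),('s',rs),('m',(rt+rs)/2)):
    f=lambda p:((loc@M(p[2]).T+p[:2])-R[1:]).ravel()
    p=least_squares(f,[.5,.1,.24]).x
    C={'t':ct,'s':cs,'m':(ct+cs)/2}[n]
    print(n,p[:2].round(4),np.degrees(p[2]).round(2),'main',((R[0]-p[:2])@M(p[2])).round(4),'corners',((C-p[:2])@M(p[2])).round(4).tolist())
print(p)
o=np.linalg.inv(t['camera_from_world'])[:3,3];print('cam',o)
# flask: z_map points
for nm,c,(u,v) in(('flask top',t,(380,163)),('flask s',s,(277,120)),('glass1',t,(222,190)),('vial',t,(247,297)),('vial',t,(266,295))):
    print(nm,at(c,u,v,.214 if 'fl' in nm else (.155 if 'gl' in nm else .058)).round(3))
```

```text
t [0.5398 0.1127] 13.75 main [-0.0217  0.1555] corners [[0.0504, 0.1934], [0.0508, -0.1411], [-0.0534, -0.1399], [-0.0521, 0.1925]]
s [0.5375 0.1159] 14.03 main [-0.0215  0.1557] corners [[0.0538, 0.1999], [0.0495, -0.1401], [-0.0495, -0.1389], [-0.0486, 0.1955]]
m [0.5387 0.1143] 13.89 main [-0.0216  0.1556] corners [[0.0521, 0.1967], [0.0501, -0.1406], [-0.0514, -0.1394], [-0.0504, 0.194]]
[0.53866875 0.11428409 0.24242446]
cam [0.48143518 0.0442418  1.05662529]
flask top [ 0.699 -0.107  0.214]
flask s [ 0.7   -0.108  0.214]
glass1 [0.643 0.238 0.155]
vial [0.401 0.186 0.058]
vial [0.406 0.14  0.058]
```

Request:
{"api": "apply_moves", "payload": {
  "targets": [
    [[-0.85,0.85,0],[0,0,0.295],0],
    [[-0.85,0.85,0],[0,0,0],0],
    [[-0.85,0.85,0],[0,0,0],0],
    [[-0.85,0.85,0],[0,0,0],0],
    [[-0.85,0.85,0],[0,0,0],0]
  ],
  "squeeze": 20
}}

```text
time_s: 0.6
tcp_pos: [0.3113, -0.4379, 0.2379]
eef_rot: [179.6, -0.2, -166.7]
contact_force: [1.4, -0.2, 0.2]
gripper_width: 0.0529
```

Request:
{"api": "apply_moves", "payload": {
  "targets": [
    [[-0.85,0.85,0],[0,0,0],0],
    [[-0.85,0.85,0],[0,0,0],0],
    [[-0.85,0.85,0],[0,0,0],0],
    [[-0.85,0.85,0],[0,0,0],0],
    [[-0.6,1,0],[0,0,0],0]
  ]
}}

```text
time_s: 1.1
tcp_pos: [0.4297, -0.2205, 0.238]
eef_rot: [179.5, -0.2, -166.8]
contact_force: [0.6, -0.4, 0.1]
gripper_width: 0.013
```

Request:
{"api": "apply_moves", "payload": {
  "targets": [
    [[0,1,0],[0,0,0],0],
    [[0,1,0],[0,0,0],0],
    [[0,1,0],[0,0,0],0],
    [[0,1,0],[0,0,0],0],
    [[0,1,0],[0,0,0],0]
  ]
}}

```text
time_s: 1.6
tcp_pos: [0.3829, -0.0176, 0.2382]
eef_rot: [179.5, -0.3, -166.7]
contact_force: [1.2, 0.7, -0.1]
gripper_width: 0.0007
```

```bash
cat >> h.py <<'E'
from scipy.spatial.transform import Rotation as Ro
TG={'main':(.4629,.2559),'a':(.4898,.1331),'b':(.5186,.0166)}
def go(k,tip,st):
    R=Ro.from_euler('xyz',st['eef_rot'],degrees=True); p=np.array([*TG[k],tip+.017])
    w=Ro.from_euler('xyz',[180,0,-166.11],degrees=True)
    print('t',st['time_s'],'pos',st['tcp_pos'].round(4),st['eef_rot'].round(2),'w',round(st['gripper_width'],4),'F',st['contact_force'].round(1))
    print('shift/0.04',(R.inv().apply(p-st['tcp_pos'])/.04).round(3),'turn/8',((R.inv()*w).as_rotvec(degrees=True)/8).round(3))
E
python3 - <<'E'
from h import *
from plant import r
go('main',.075,r.get_state())
E
```

```text
t 1.6 pos [ 0.3829 -0.0176  0.2382] [ 179.5    -0.35 -166.71] w 0.0007 F [ 1.2  0.7 -0.1]
shift/0.04 [-3.539  6.163  3.687] turn/8 [ 0.063 -0.043 -0.076]
```

Request:
{"api": "apply_moves", "payload": {
  "targets": [
    [[-0.6,1,0.3],[0.06,-0.04,-0.076],0],
    [[-0.6,1,0.3],[0,0,0],0],
    [[-0.6,1,0.3],[0,0,0],0],
    [[-0.6,1,0.3],[0,0,0],0],
    [[-0.6,1,0.3],[0,0,0],0]
  ]
}}

```text
time_s: 2.1
tcp_pos: [0.4497, 0.2148, 0.1807]
eef_rot: [179.8, 0.5, -165.9]
contact_force: [1.2, -0.2, 0.4]
gripper_width: 0.0007
```

Request:
{"api": "apply_moves", "payload": {
  "targets": [
    [[-0.4,0.8,0.4],[0,0,0],0],
    [[-0.1,0.2,0.4],[0,0,0],0],
    [[0,0,0],[0,0,0],0]
  ]
}}

```text
time_s: 2.4
tcp_pos: [0.46, 0.2655, 0.145]
eef_rot: [179.9, 0.3, -165.7]
contact_force: [-0.3, -0.7, 0.2]
gripper_width: 0.0005
```

Run:
```python
from h import *
from plant import r
go('main',.075,r.get_state())
```

```text
t 2.4 pos [0.46   0.2655 0.145 ] [ 179.87    0.34 -165.65] w 0.0005 F [-0.3 -0.7  0.2]
shift/0.04 [-0.004 -0.253  1.323] turn/8 [0.016 0.042 0.057]
```

Request:
{"api": "apply_moves", "payload": {
  "targets": [
    [[0,-0.25,0.66],[0,0.04,0.05],0],
    [[0,0,0.66],[0,0,0],0],
    [[0,0,0],[0,0,0],0]
  ]
}}

```text
time_s: 2.7
tcp_pos: [0.4627, 0.2551, 0.0922]
eef_rot: [179.9, 0.0, -166.0]
contact_force: [-1.0, -0.6, -0.5]
gripper_width: 0.0003
```

Run:
```python
from h import *
from plant import r
go('main',.060,r.get_state())
s=r.capture('side');t=r.capture('top')
b=cv2.resize(s['img'][180:330,250:420],None,fx=4,fy=4,interpolation=cv2.INTER_CUBIC)
a=cv2.convertScaleAbs(cv2.resize(t['img'][190:300,160:360],None,fx=4,fy=4,interpolation=cv2.INTER_CUBIC),alpha=1.6)
cv2.imwrite('pics/s2.png',b);cv2.imwrite('pics/t2.png',a)
```

```text
t 2.7 pos [0.4627 0.2551 0.0922] [ 1.7988e+02  4.0000e-02 -1.6601e+02] w 0.0003 F [-1.  -0.6 -0.5]
shift/0.04 [-0.009  0.017  0.381] turn/8 [0.015 0.005 0.013]
```

View pics/s2.png

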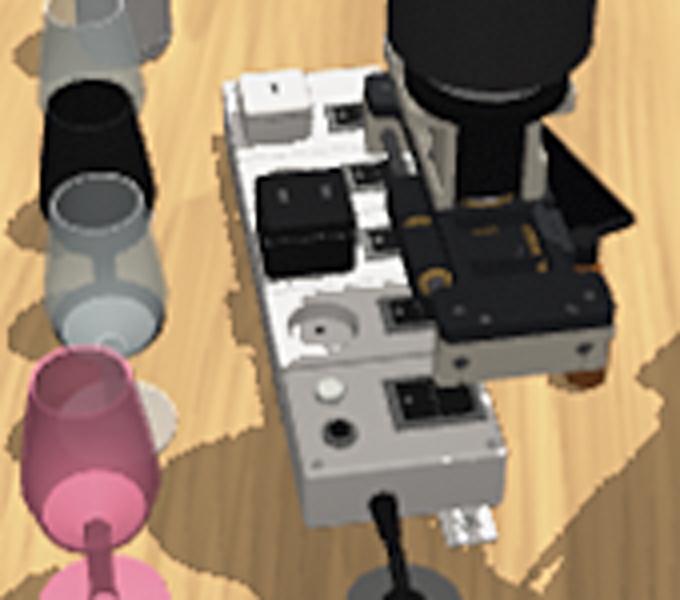

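Run:
```python
from h import *
from plant import r
st=r.get_state();R=Ro.from_euler('xyz',st['eef_rot'],degrees=True)
s=side();t=top()
L=np.array([[x,y,z] for z in(.017,-.049) for x,y in((-.0095,-.021),(.0095,-.021),(.0095,.021),(-.0095,.021))]+[[x,y,-.051] for x in(-.039,.039) for y in(-.0965,.0965)])
print(((proj(s,R.apply(L)+st['tcp_pos'])-[250,180])*4).round(0).tolist())
```

```text
[[438.0, 317.0], [474.0, 313.0], [494.0, 370.0], [456.0, 374.0], [443.0, 217.0], [481.0, 213.0], [501.0, 269.0], [462.0, 273.0], [356.0, 129.0], [435.0, 389.0], [502.0, 114.0], [607.0, 370.0]]
```

View pics/t2.png

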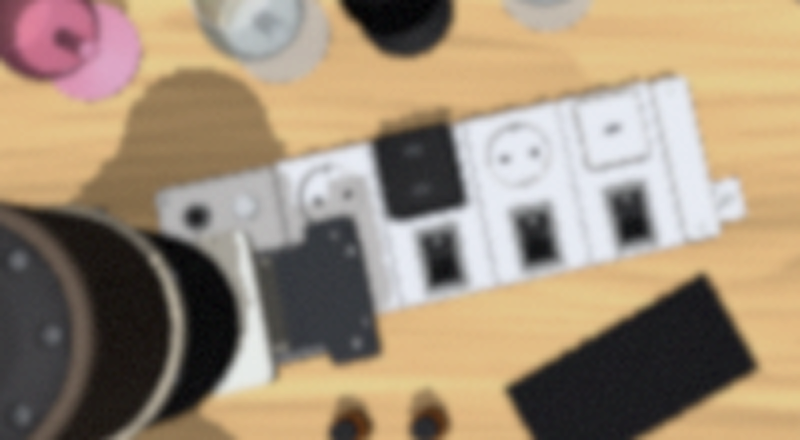

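Request:
{"api": "apply_moves", "payload": {
  "targets": [
    [[0,0,0.35],[0,0,0],0],
    [[0,0,0.2],[0,0,0],0],
    [[0,0,0.1],[0,0,0],0]
  ]
}}

```text
time_s: 3.1
tcp_pos: [0.4669, 0.2583, 0.0744]
eef_rot: [179.5, 0.7, -165.9]
contact_force: [-0.6, 1.1, 0.0]
gripper_width: 0.0003
```

Run:
```python
from h import *
from plant import r
go('main',.045,r.get_state())
```

```text
t 3.1 pos [0.4669 0.2583 0.0744] [ 179.53    0.71 -165.95] w 0.0003 F [-0.6  1.1  0. ]
shift/0.04 [ 0.115 -0.038  0.308] turn/8 [0.059 0.088 0.021]
```

Request:
{"api": "apply_moves", "payload": {
  "targets": [
    [[0.11,-0.04,0.05],[0.06,0.09,0.02],0],
    [[0,0,0],[0,0,0],0]
  ]
}}

```text
time_s: 3.3
tcp_pos: [0.4631, 0.2558, 0.0735]
eef_rot: [-180.0, 0.0, -166.1]
contact_force: [-1.4, 0.0, 0.2]
gripper_width: 0.0004
```

Run:
```python
from h import *
from plant import r
go('main',.045,r.get_state())
```

```text
t 3.3 pos [0.4631 0.2558 0.0735] [-1.8000e+02  1.0000e-02 -1.6612e+02] w 0.0004 F [-1.4  0.   0.2]
shift/0.04 [0.005 0.004 0.288] turn/8 [-0.     0.001 -0.001]
```

Request:
{"api": "apply_moves", "payload": {
  "targets": [
    [[0,0,0.15],[0,0,0],0],
    [[0,0,0],[0,0,0],0]
  ]
}}

```text
time_s: 3.5
tcp_pos: [0.4635, 0.2563, 0.0682]
eef_rot: [180.0, 0.1, -166.1]
contact_force: [0.1, -1.4, 2.6]
gripper_width: 0.0004
```

Run:
```python
from h import *
from plant import r
go('main',.045,r.get_state())
```

```text
t 3.5 pos [0.4635 0.2563 0.0682] [ 1.7995e+02  9.0000e-02 -1.6609e+02] w 0.0004 F [ 0.1 -1.4  2.6]
shift/0.04 [ 0.017 -0.007  0.156] turn/8 [0.006 0.011 0.002]
```

Contact came at a tip height of about 51 mm, as expected, with 2.6 N. I'll keep pressing.

Request:
{"api": "apply_moves", "payload": {
  "targets": [
    [[0.01,0,0.1],[0,0,0],0],
    [[0,0,0.06],[0,0,0],0],
    [[0,0,0],[0,0,0],0]
  ]
}}

```text
time_s: 3.8
tcp_pos: [0.4631, 0.2562, 0.062]
eef_rot: [180.0, 0.1, -166.1]
contact_force: [-2.0, -0.3, 3.8]
gripper_width: 0.0003
```

Run:
```python
from h import *
from plant import r
go('main',.045,r.get_state())
```

```text
t 3.8 pos [0.4631 0.2562 0.062 ] [ 1.7996e+02  9.0000e-02 -1.6607e+02] w 0.0003 F [-2.  -0.3  3.8]
shift/0.04 [ 0.006 -0.007  0.001] turn/8 [0.004 0.011 0.005]
```

Request:
{"api": "apply_moves", "payload": {
  "targets": [
    [[0,0,0.03],[0,0,0],0],
    [[0,0,0],[0,0,0],0]
  ]
}}

```text
time_s: 4.0
tcp_pos: [0.4632, 0.2564, 0.0622]
eef_rot: [180.0, 0.1, -166.0]
contact_force: [-0.5, -0.1, 0.7]
gripper_width: 0.0002
```

Request:
{"api": "apply_moves", "payload": {
  "targets": [
    [[0,0,-0.8],[0,0,0],0],
    [[0,-1,-0.4],[0,0,0],0],
    [[0,-1,0],[0,0,0],0],
    [[0,-0.8,0],[0,0,0],0],
    [[0,0,0],[0,0,0],0]
  ]
}}

```text
time_s: 4.5
tcp_pos: [0.492, 0.146, 0.1121]
eef_rot: [-180.0, 0.2, -165.8]
contact_force: [-0.7, 0.2, -0.6]
gripper_width: 0.0004
```

Run:
```python
from h import *
from plant import r
go('a',.060,r.get_state())
s=r.capture('side');t=r.capture('top')
b=cv2.resize(s['img'][200:330,310:400],None,fx=5,fy=4.5,interpolation=cv2.INTER_CUBIC)
cv2.imwrite('pics/s3.png',b)
```

```text
t 4.5 pos [0.492  0.146  0.1121] [-179.99    0.24 -165.77] w 0.0004 F [-0.7  0.2 -0.6]
shift/0.04 [ 0.136 -0.299  0.877] turn/8 [-0.001  0.03   0.043]
```

View pics/s3.png

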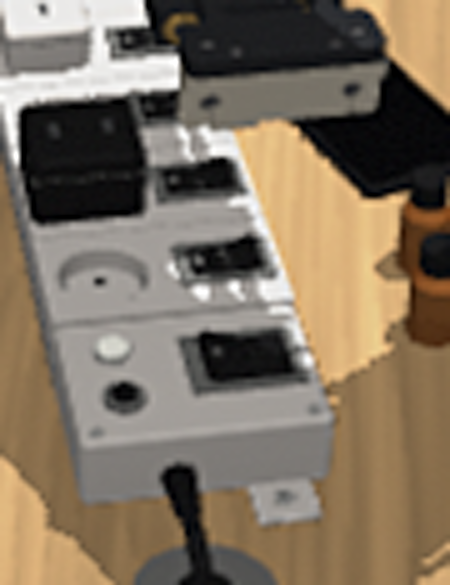

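The main rocker at (250, 355) has flipped: its +x wing is now raised, while the small rockers haven't changed. Next is switch a.

Request:
{"api": "apply_moves", "payload": {
  "targets": [
    [[0.13,-0.3,0.45],[0,0.03,0.04],0],
    [[0,0,0.4],[0,0,0],0],
    [[0,0,0],[0,0,0],0]
  ]
}}

```text
time_s: 4.9
tcp_pos: [0.4908, 0.1375, 0.0775]
eef_rot: [179.9, 0.2, -166.0]
contact_force: [-0.1, -0.5, 0.5]
gripper_width: 0.0008
```

Run:
```python
from h import *
from plant import r
go('a',.045,r.get_state())
```

```text
t 4.9 pos [0.4908 0.1375 0.0775] [ 1.7995e+02  1.5000e-01 -1.6595e+02] w 0.0008 F [-0.1 -0.5  0.5]
shift/0.04 [ 0.051 -0.101  0.388] turn/8 [0.006 0.019 0.02 ]
```

Request:
{"api": "apply_moves", "payload": {
  "targets": [
    [[0.05,-0.1,0.1],[0,0.02,0.02],0],
    [[0,0,0],[0,0,0],0]
  ]
}}

```text
time_s: 5.1
tcp_pos: [0.4898, 0.1343, 0.0736]
eef_rot: [180.0, -0.0, -166.0]
contact_force: [-0.1, -0.4, -0.2]
gripper_width: 0.0004
```

Run:
```python
from h import *
from plant import r
go('a',.045,r.get_state())
```

```text
t 5.1 pos [0.4898 0.1343 0.0736] [ 1.7997e+02 -3.0000e-02 -1.6600e+02] w 0.0004 F [-0.1 -0.4 -0.2]
shift/0.04 [ 0.007 -0.029  0.289] turn/8 [ 0.004 -0.004  0.013]
```

Request:
{"api": "apply_moves", "payload": {
  "targets": [
    [[0,-0.03,0.12],[0,0,0],0],
    [[0,0,0.1],[0,0,0],0],
    [[0,0,0.07],[0,0,0],0],
    [[0,0,0],[0,0,0],0]
  ]
}}

```text
time_s: 5.5
tcp_pos: [0.4904, 0.1339, 0.0625]
eef_rot: [179.9, 0.0, -165.9]
contact_force: [-0.5, -0.3, -0.4]
gripper_width: 0.0008
```

Run:
```python
from h import *
from plant import r
go('a',.0445,r.get_state())
```

```text
t 5.5 pos [0.4904 0.1339 0.0625] [ 1.7995e+02  5.0000e-02 -1.6594e+02] w 0.0008 F [-0.5 -0.3 -0.4]
shift/0.04 [ 0.02  -0.016  0.025] turn/8 [0.007 0.006 0.021]
```

Request:
{"api": "apply_moves", "payload": {
  "targets": [
    [[0,0,0.03],[0,0,0],0],
    [[0,0,0],[0,0,0],0]
  ]
}}

```text
time_s: 5.7
tcp_pos: [0.4909, 0.1342, 0.0621]
eef_rot: [179.9, 0.1, -165.9]
contact_force: [-0.3, -0.2, -1.0]
gripper_width: 0.0002
```

Request:
{"api": "apply_moves", "payload": {
  "targets": [
    [[0,0,-0.8],[0,0,0],0],
    [[0,-1,-0.4],[0,0,0],0],
    [[0,-1,0],[0,0,0],0],
    [[0,-0.7,0],[0,0,0],0],
    [[0,0,0],[0,0,0],0]
  ]
}}

```text
time_s: 6.2
tcp_pos: [0.5197, 0.0278, 0.113]
eef_rot: [180.0, 0.3, -165.6]
contact_force: [1.2, 0.3, -0.1]
gripper_width: 0.0005
```

Run:
```python
from h import *
from plant import r
go('b',.056,r.get_state())
s=r.capture('side');t=r.capture('top')
b=cv2.resize(s['img'][190:330,300:400],None,fx=5,fy=4,interpolation=cv2.INTER_CUBIC)
cv2.imwrite('pics/s4.png',b)
```

```text
t 6.2 pos [0.5197 0.0278 0.113 ] [ 179.98    0.32 -165.63] w 0.0005 F [ 1.2  0.3 -0.1]
shift/0.04 [ 0.101 -0.266  0.999] turn/8 [0.002 0.04  0.06 ]
```

View pics/s4.png

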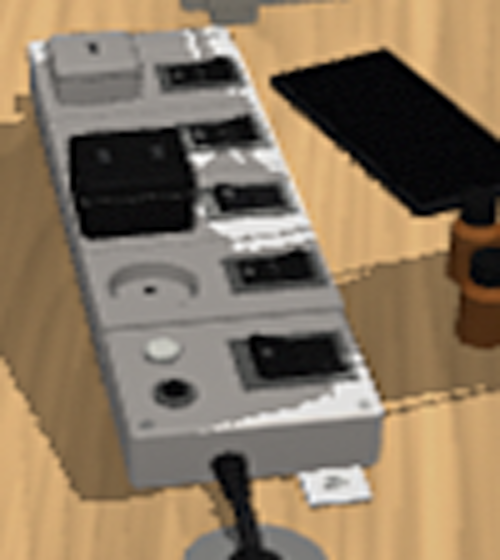

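Rocker a at (250, 195) now has its left (+x) wing raised. Its neighbours at (275, 268) and (225, 130) still have the right wing raised, so they are off. Next is switch b.

Request:
{"api": "apply_moves", "payload": {
  "targets": [
    [[0.1,-0.27,0.45],[0,0.04,0.06],0],
    [[0,0,0.4],[0,0,0],0],
    [[0,0,0],[0,0,0],0]
  ]
}}

```text
time_s: 6.6
tcp_pos: [0.5187, 0.0199, 0.0784]
eef_rot: [179.9, 0.1, -166.0]
contact_force: [0.1, 0.1, 0.2]
gripper_width: 0.0006
```

Run:
```python
from h import *
from plant import r
go('b',.056,r.get_state())
```

```text
t 6.6 pos [0.5187 0.0199 0.0784] [ 1.7994e+02  1.1000e-01 -1.6600e+02] w 0.0006 F [0.1 0.1 0.2]
shift/0.04 [ 0.023 -0.081  0.136] turn/8 [0.007 0.013 0.014]
```

Request:
{"api": "apply_moves", "payload": {
  "targets": [
    [[0.02,-0.08,0.13],[0,0.01,0.01],0],
    [[0,0,0],[0,0,0],0]
  ]
}}

```text
time_s: 6.8
tcp_pos: [0.5188, 0.0178, 0.0734]
eef_rot: [180.0, 0.0, -166.0]
contact_force: [-0.5, 0.3, 0.0]
gripper_width: 0.0004
```

Request:
{"api": "apply_moves", "payload": {
  "targets": [
    [[0,0,0.12],[0,0,0],0],
    [[0,0,0.1],[0,0,0],0],
    [[0,0,0.05],[0,0,0],0],
    [[0,0,0],[0,0,0],0]
  ]
}}

```text
time_s: 7.2
tcp_pos: [0.5191, 0.0185, 0.0631]
eef_rot: [180.0, 0.1, -165.9]
contact_force: [-0.3, 0.9, 0.6]
gripper_width: 0.0004
```

Run:
```python
from h import *
from plant import r
go('b',.0445,r.get_state())
```

```text
t 7.2 pos [0.5191 0.0185 0.0631] [ 1.7996e+02  9.0000e-02 -1.6590e+02] w 0.0004 F [-0.3  0.9  0.6]
shift/0.04 [ 0.024 -0.043  0.041] turn/8 [0.006 0.011 0.026]
```

Next I'll press 1 to 2 mm further, then lift and retreat towards the robot side to look.

Request:
{"api": "apply_moves", "payload": {
  "targets": [
    [[0,0,0.05],[0,0,0],0],
    [[0,0,0],[0,0,0],0]
  ]
}}

```text
time_s: 7.4
tcp_pos: [0.5196, 0.0187, 0.062]
eef_rot: [180.0, 0.2, -165.9]
contact_force: [-1.1, -1.2, 0.7]
gripper_width: 0.0004
```

Request:
{"api": "apply_moves", "payload": {
  "targets": [
    [[0,0,-0.9],[0,0,0],0],
    [[0,0,-1],[0,0,0],0],
    [[0,-0.5,-1],[0,0,0],0],
    [[0.4,-1,-0.5],[0,0,0],0],
    [[0.4,-1,0],[0,0,0],0]
  ]
}}

```text
time_s: 7.9
tcp_pos: [0.5143, -0.0858, 0.2034]
eef_rot: [-179.9, 0.2, -165.5]
contact_force: [0.0, -0.5, -0.7]
gripper_width: 0.0005
```

Request:
{"api": "apply_moves", "payload": {
  "targets": [
    [[0.4,-1,0],[0,0,0],0],
    [[0.4,-1,0],[0,0,0],0],
    [[0.4,-1,0],[0,0,0],0],
    [[0,-0.5,0],[0,0,0],0],
    [[0,0,0],[0,0,0],0]
  ]
}}

```text
time_s: 8.4
tcp_pos: [0.5023, -0.2427, 0.2062]
eef_rot: [-179.8, 0.6, -165.6]
contact_force: [-0.8, 0.9, 0.1]
gripper_width: 0.0007
```

Run:
```python
from h import *
from plant import r
st=r.get_state();print(st['time_s'],st['tcp_pos'],st['contact_force'])
s=r.capture('side');t=r.capture('top')
b=cv2.resize(s['img'][190:290,300:400],None,fx=6,fy=6,interpolation=cv2.INTER_CUBIC)
b0=cv2.resize(side()['img'][190:290,320:390],None,fx=5.7,fy=6,interpolation=cv2.INTER_CUBIC)
b1=cv2.resize(s['img'][190:290,320:390],None,fx=5.7,fy=6,interpolation=cv2.INTER_CUBIC)
cv2.imwrite('pics/s5.png',np.hstack([b0,b1]))
cv2.imwrite('pics/s5f.png',s['img'])
a=cv2.convertScaleAbs(cv2.resize(t['img'][110:310,150:400],None,fx=3,fy=3,interpolation=cv2.INTER_CUBIC),alpha=1.6);cv2.imwrite('pics/t5.png',a)
```

```text
8.4 [ 0.50234824 -0.24272132  0.20617412] [-0.76371087  0.90409524  0.07498822]
```

View pics/s5.png

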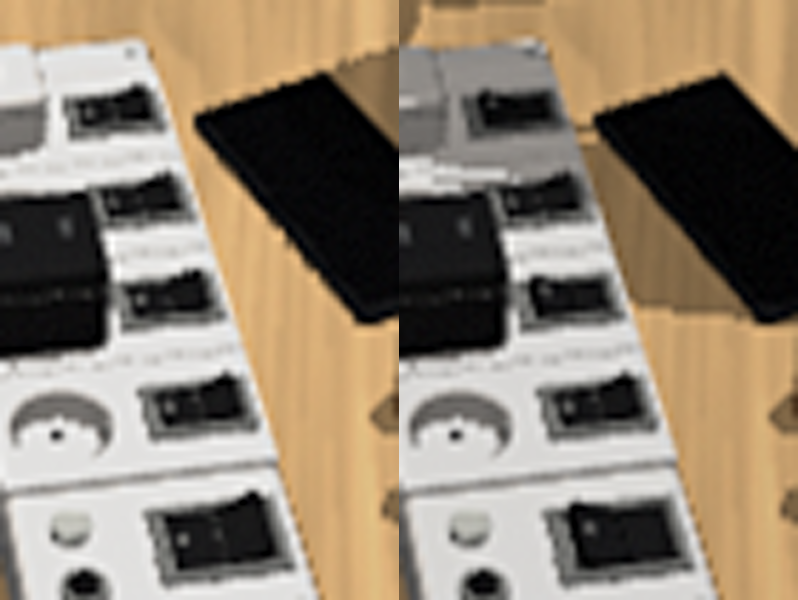

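View pics/t5.png

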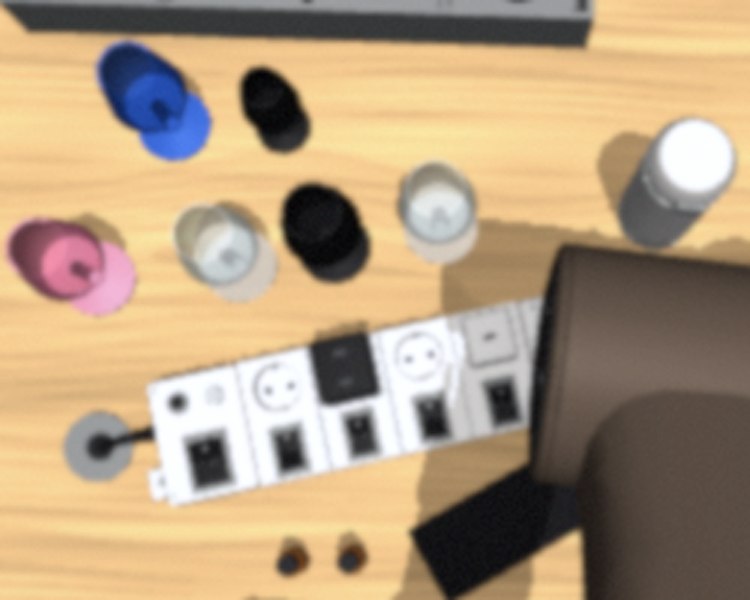

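View pics/s5f.png

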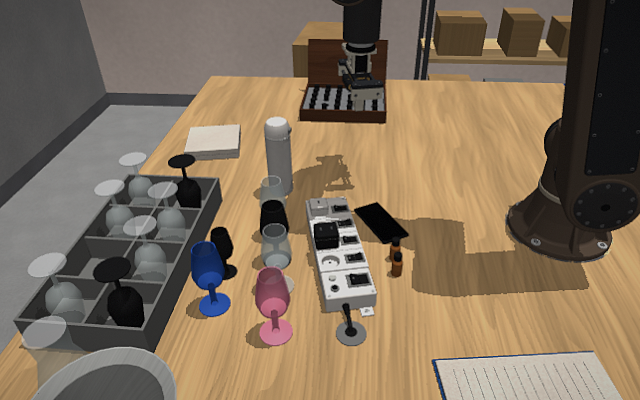

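In the before/after pair, main, a and b (right panel, rows y ≈ 540, 300 and 110) now have the left wing up. The two empty-socket rockers (y ≈ 405 and 200) still have the right wing up, as before. Everything else stands where it did.

```bash
python3 -c "
from plant import r
print(r.get_state()['contact_force'], r.close_job())"
```

```text
the job is handed in; nothing more can be done
[ 0.17472355 -0.89606772  0.38056673] None
```

The power strip is ready and the job is handed in. With closed fingers I pressed the main switch on first, then the large charger's switch, then the small charger's.

- **Switches:** the last side picture shows those three rockers tipped to on, and the two empty-socket rockers still off.
- **Other things:** in the before and after pictures the chargers, glasses, flask, vials and phone show no movement. In the final top view the arm hid part of the phone and the strip's far end, but the side view showed both.
- **Force and time:** the highest contact reading was about 4 N, taken between moves. The robot's clock was at about 8.5 s of the 48 s allowed, and at hand-in the arm was clear of everything.
- **Disagreements:** the two cameras placed the strip 2 to 4 mm apart, so I used the average. After fast moves the tool ended a few mm off, and I corrected that before each press. Pressing the large charger's switch read no force at the end, so I relied on the pictures to confirm it.

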